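# Open the intake filter of a bench air unit

### The job

Open the filter of the low grey bench unit: press its snap tab fully in with your fingertips until the white cover springs free, then let the tab come back out. Push the released cover off its seat, along its guides away from the tab, until the filter well lies completely open and the cover rests flat on the deck against the end stop or close to it. Only press and push: do not lift or tip the cover, and leave the bottles, dish and beaker round the unit where they are.

Things in the scene. Friction and masses are not known exactly. Their poses are not given: they have to be found in the camera images.
- filter_unit: Fixed low grey bench unit, 115 (x) x 285 (y) x 55 mm, top level at z=55 mm. Origin on the bench; y is its long axis: tab end at y=-135 mm, other end +150 mm, x=0 the centre line; turned by up to 0.4 rad. On top from -y to +y: snap tab, white cover over the filter well, empty deck level with the seat. Guide curbs 10 mm wide, 7 mm high run along both sides, 95 mm apart inside.
- tab_top (a point): Centre of the top of the snap tab: grey ribbed pad 44 (unit x) x 32 mm (unit y), at unit x=0, y=-110 mm, 70 mm above the bench when out. Press it straight down. Its catch nose stands in a window in the cover's flange, 35 mm nearer the cover. Between tab and cover, at x=+-31 mm, stand two spring ejector pins, tops at z=60 mm.
- snap_tab (a joint): Travel of the snap tab in m: 0 = out, 0.009 = fully in (down). Needs about 6 N at the bottom, plus up to 5 N of friction while the catch is loaded. From about 0.005 the catch lets go and the ejector moves the cover about 14 mm along unit +y within half a second; hold the tab in until then. Released, it springs back by itself and does not catch the cover again.
- filter_cover: Loose white filter cover, about 0.12 kg: flange 92 (x) x 112 (y) x 5 mm with a raised cap 88 x 87 mm, top 31 mm above the underside. Origin: centre of the underside; axes as the unit's. Origin at unit y=-29 mm, z=55 mm when seated, about -15 mm once released, +84 mm against the end stop. Slides between the curbs (1.5 mm play each side) with 1 to 2 N.
- push_face (a point): Centre of the upright face of the cover's cap on the tab side, 88 mm wide, 60 to 86 mm above the bench; at cover x=0, y=-32 mm, 18 mm above the underside. Push it along unit +y. The flange (top 60 mm above the bench) runs 24 mm on from here towards the tab.
- well (a point): Centre of the filter well's mouth, 70 x 70 mm, at unit x=0, y=-25 mm (y=-60 to +10 mm), 55 mm above the bench. Completely open once the cover's origin is at unit y of +66 mm or more.
- end_stop (a point): Middle of the inner face of the end stop at unit y=+140 mm, 60 mm above the bench; a wall across the unit, top at 65 mm, that halts the cover's leading edge.
- reagent_a: Bystander: loose brown reagent bottle with a black cap, 48 mm wide, 90 mm tall, standing on the bench on the unit's far (+x) side; origin at the centre of its underside, z up. Leave it alone.
- reagent_b: Bystander: loose brown reagent bottle with a white cap, 48 mm wide, 90 mm tall, standing on the bench on the unit's far (+x) side; origin at the centre of its underside, z up. Leave it alone.
- petri_dish: Bystander: loose petri dish, 62 mm wide, 15 mm tall, standing on the bench on the unit's near (-x) side; origin at the centre of its underside, z up. Leave it alone.
- beaker: Bystander: loose small clear beaker, 53 mm wide, 67 mm tall, standing on the bench on the unit's near (-x) side; origin at the centre of its underside, z up. Leave it alone.
Not all that is in view belongs to the job. There is more than one size of the filter_cover; the one meant has the size given above.

How it is judged:
By the outcome, as a careful person would: the job done as asked, in the order asked, and still so for the second after the job is handed in, with the robot touching nothing.
It also fails if it takes over 35 s, if anything falls off the work surface, if the arm or the gripper's body presses on something with over 40 N, if the wrist force passes 120 N, or if a joint passes its speed limit or range.

### The arm

A 6-joint arm with a two-finger parallel gripper is mounted at the origin on a cart in front of the work surface, level with it; the furniture and walls round the work are solid. World frame = base frame: x ahead of the robot, y to its left, z up, the work surface at z = 0. Lengths are in m, angles in rad, forces in N, time in s.
With the tool pointing down it reaches from about 0.425 to 0.95 m from the base axis. Payload 3.5 kg.
Tool frame: the origin (TCP) lies at the very end of the fingers, on their centre line; the grasp point (between the pads) lies 19 mm behind it; y points along the fingers, z is the direction in which the jaws open and shut, and the axes are right-handed (so a half turn about y gives the same grasp; the last joint's range is limited). The gripper opens to 85 mm and grips with 20 to 120 N. Pads are 22 mm wide; open, the fingers measure 114 mm over their backs; the gripper's body (76 mm by 85 mm) begins 54 mm behind the grasp point. The pads swing forward as they close: fully open they stand 13 mm farther back than shut.
Start: joints at [0.958, 0.286, 1.577, -0, 1.279, -0.15], TCP at [0.301, 0.604, 0.231] pointing down, gripper open.
Joint ranges: [-2.77, 2.77], [-0.9, 2.22], [0.21, 2.48], [-1.53, 4.67], [0.24, 2.81], [-2.84, 2.84]. Speed limits (rad/s): [2.79, 2.79, 3.14, 3.14, 3.14, 3.14].

### API

Orientations are given as a unit quaternion [x, y, z, w].
In Python, from plant import ctrl, cams gives the robot as it stands.
- The arm moves only by the tool play_rows, never from a script. Its argument "steps" is a list of rows, each an object of numbers: "claw": the finger opening in cm, from 0 to 8.54; "tx", "ty", "tz": the shift along the tool's x, y, z in cm; "ax", "ay", "az": the turn, a rotation vector about the tool's x, y, z in degrees. A call has 1 to 12 rows; each row is the pose to reach, as a shift and turn from the pose commanded when the call began, along the tool's axes at that moment; what a row does not reach only later rows make up. A row lasts 1/12 s, in which the tool goes at most 41.7 mm and 7.16 degrees, less where a joint would pass 70% of its speed; a pose out of reach is approached as far as the arm can. A call with a gripper value outside its range is refused whole. The fingers move at their own pace and stop on an object; "grip_force" is the grip in N (left out, the last holds). Time passes only in rows, so rows that repeat a pose let the fingers close. It gives the time, the measured TCP pose, the force and the opening at its end, in the units of the state.
- ctrl.get_state(): the state, without advancing time (a new reading comes with each control period).
- cams.read_camera(name): name is "scene" or "top" or "wrist"; returns (picture, depth): 384x512x3 uint8, blue, green, red; 384x512 float32, m along the optical axis (not along the pixel's ray), 0 where there is no reading.
- cams.camera_model(name): a dict with "intrinsics" (3x3 intrinsics, pixels), "distortion" ([k1, k2, p1, p2, k3] as OpenCV has them; the pictures are not rectified), "rvec" (rotation vector, rad) and "tvec" (3), from world to camera coordinates, as OpenCV has them; the wrist camera has in their place "tool_from_camera" (4x4, takes a point from camera to tool coordinates, whose origin is the TCP and whose axes are the tool frame's). Camera axes: x right, y down, z forward; pixel columns grow to the right and rows downward; lengths in m; the calibration is good to about 2 mm. A picture is of the moment at which its call begins: read the wrist's pose just before it. camera_model takes no time and is no camera call.
- ctrl.sign_off(): hands the job in, once; it reports no verdict.
The state is a dict: "time": time; "qpos": joint angles; "dq": joint speeds; "joint_efforts": joint torques, N m; "eef_pos": TCP position; "tcp_rot": TCP orientation; "contact_force": force on the tool from outside, world axes, zero at the start; "wrist_torque": the same for the moment, N m; "opening": opening from 0.0 (shut) to 1.0 (fully open).
Only numpy, scipy, OpenCV 4.12 (cv2) and the standard library are available. Lean on these libraries where they do the work, as an engineer would, in place of code of your own. Each camera call takes 0.05 s, during which the arm holds its last target.

## Working session

There is one attempt and no reset: what is moved stays moved. The work goes in short steps, Python scripts to look and compute and a tool call to move; the robot and the scene stay as the last step left them, time stands still between calls to the robot, and variables do not carry over. Pictures are saved under pics/ and viewed, and the job is handed in when it is done.

Besides the shell and the picture viewer there is one more tool, called as a command line: name --argument value ..., lists and objects as JSON in quotes. play_rows: Moves the arm, as the interface text tells. Its arguments: {"type":"object","properties":{"steps":{"type":"array","items":{"type":"object","properties":{"claw":{"type":"number"},"tx":{"type":"number"},"ty":{"type":"number"},"tz":{"type":"number"},"ax":{"type":"number"},"ay":{"type":"number"},"az":{"type":"number"}}}},"grip_force":{"type":"number"}},"required":["steps"]}

```bash
mkdir -p pics; ls; python3 - <<'E'
from plant import ctrl,cams
import cv2,numpy as np
s=ctrl.get_state();print(s)
for n in("scene","top"):
    p,d=cams.read_camera(n);cv2.imwrite(f"pics/{n}0.png",p);np.save(f"pics/{n}0.npy",d);print(n,cams.camera_model(n))
print(cams.camera_model("wrist"))
E
```

```text
pics
{'time': 0.0, 'qpos': array([ 9.58017573e-01,  2.87193332e-01,  1.57819302e+00, -3.57953166e-06,
        1.27861022e+00, -1.49999539e-01]), 'dq': array([-0.0007997 ,  0.00110429,  0.00035982, -0.00034498, -0.00117773,
       -0.00123006]), 'joint_efforts': array([-1.27347226e-03, -4.05979621e+01, -2.92628413e+01, -1.03498762e-04,
        5.71708355e-03, -7.16191181e-06]), 'eef_pos': array([0.30093097, 0.6034616 , 0.22992007]), 'tcp_rot': array([ 0.68905032, -0.16247577,  0.16184533, -0.68747173]), 'contact_force': array([-0.45213009,  0.51814626, -0.45006907]), 'wrist_torque': array([-0.05076511, -0.04288135, -0.0029216 ]), 'opening': 0.995880417496028}
scene {'intrinsics': array([[480.60254202,   0.        , 256.22274322],
       [  0.        , 480.60254202, 197.3591229 ],
       [  0.        ,   0.        ,   1.        ]]), 'distortion': array([-0.02104716,  0.        ,  0.        ,  0.        ,  0.        ]), 'rvec': array([ 2.05866508, -0.80167927,  0.42316271]), 'tvec': array([-0.38334739,  0.30906763,  0.54361567])}
top {'intrinsics': array([[377.94667162,   0.        , 24
[... 228 characters left out ...]
-2.19426068,  0.18783741]), 'tvec': array([0.04436034, 0.55573888, 0.85170144])}
{'intrinsics': array([[271.29729516,   0.        , 260.80579188],
       [  0.        , 271.29729516, 190.15343266],
       [  0.        ,   0.        ,   1.        ]]), 'distortion': array([-0.05997973,  0.        ,  0.        ,  0.        ,  0.        ]), 'tool_from_camera': array([[-8.92795036e-04,  9.64511316e-01,  2.64040005e-01,
        -6.72045135e-02],
       [ 8.74533333e-04, -2.64039257e-01,  9.64511538e-01,
        -1.42287200e-01],
       [ 9.99999219e-01,  1.09202290e-03, -6.07764359e-04,
        -9.28064660e-04],
       [ 0.00000000e+00,  0.00000000e+00,  0.00000000e+00,
         1.00000000e+00]])}
```

View pics/scene0.png

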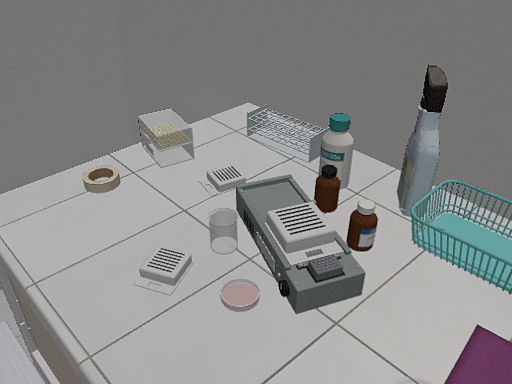

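View pics/top0.png

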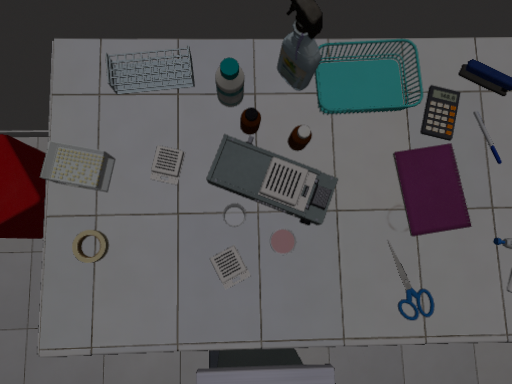

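```bash
python3 - <<'E'
import cv2
a=cv2.imread("pics/top0.png")[125:235,195:345];cv2.imwrite("pics/topc.png",cv2.resize(a,None,fx=5,fy=5,interpolation=cv2.INTER_CUBIC))
a=cv2.imread("pics/scene0.png")[165:310,225:375];cv2.imwrite("pics/scenec.png",cv2.resize(a,None,fx=4,fy=4,interpolation=cv2.INTER_CUBIC))
E
```

```text
(no output)
```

View pics/topc.png

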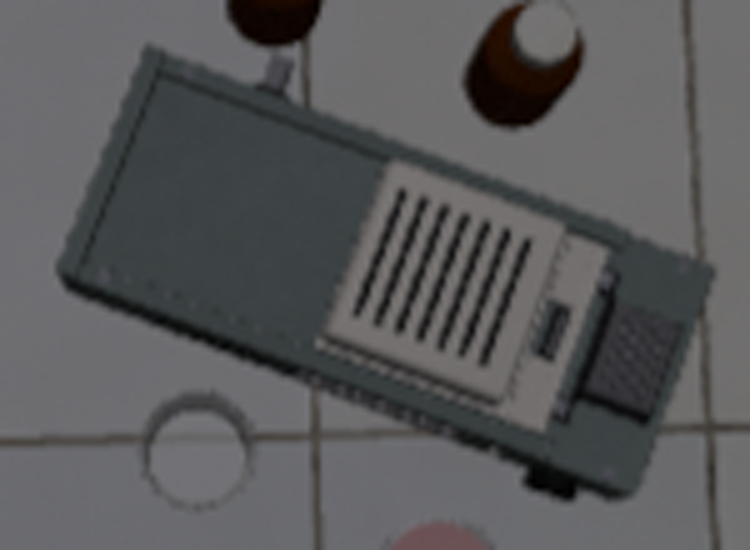

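View pics/scenec.png

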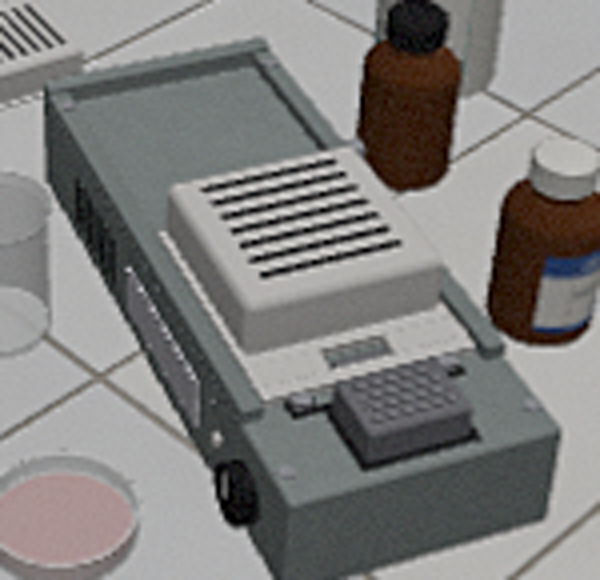

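```bash
cat > fit.py <<'E'
import cv2,numpy as np
from plant import cams
from scipy.optimize import least_squares
T=[((57.5,-135,55),(713,270)),((-57.5,-135,55),(632,497)),((57.5,150,63),(150,47)),((-57.5,150,63),(62,272)),
((22,-126,70),(690,325)),((-22,-126,70),(652,412)),((22,-94,70),(615,303)),((-22,-94,70),(583,398))]
S=[((57.5,-135,55),(558,435)),((-57.5,-135,55),(290,505)),((57.5,150,63),(265,42)),((-57.5,150,63),(47,90)),
((-22,-94,70),(335,405)),((-22,-126,70),(372,455)),((22,-126,70),(470,412)),((22,-94,70),(432,365))]
M={n:cams.camera_model(n) for n in("top","scene")}
def proj(n,P):
    m=M[n];return cv2.projectPoints(np.array(P,float),m['rvec'],m['tvec'],m['intrinsics'],m['distortion'])[0][:,0]
def world(p,U):
    U=np.array(U,float)/1000;c,s=np.cos(p[2]),np.sin(p[2])
    return np.c_[p[0]+c*U[:,0]-s*U[:,1],p[1]+s*U[:,0]+c*U[:,1],U[:,2]]
def res(p,which=("top","scene")):
    r=[]
    for n,L,sc,o in(("top",T,5,(195,125)),("scene",S,4,(225,165))):
        if n not in which: continue
        uv=np.array([(np.array(q)+.5)/sc-.5+o for _,q in L])
        r.append((proj(n,world(p,[u for u,_ in L]))-uv))
    return np.concatenate(r).ravel()
if __name__=="__main__":
    for w in(("top","scene"),("top",),("scene",)):
        f=least_squares(res,[.5,0,-.38],args=(w,),loss='soft_l1');print(w,f.x.round(4));print(f.fun.reshape(-1,2).round(1).tolist())
    p=least_squares(res,[.5,0,-.38],loss='soft_l1').x
    print(world(p,[(0,-110,70),(0,-61,73),(0,84,55)]).round(4))
E
python3 fit.py
```

```text
('top', 'scene') [ 0.5804 -0.0324 -0.3918]
[[1.5, -0.1], [1.3, 0.6], [0.0, -0.6], [-1.0, 0.0], [-0.9, 0.6], [0.3, 1.2], [1.0, -0.0], [0.9, -1.1], [1.6, 0.1], [-0.6, 1.6], [-0.0, -0.0], [-1.2, -1.0], [-1.0, -4.8], [-1.0, -3.4], [1.1, 0.2], [0.6, -1.4]]
('top',) [ 0.5806 -0.0313 -0.3903]
[[1.1, -0.3], [0.9, 0.5], [-0.5, -0.6], [-1.5, 0.0], [-1.3, 0.5], [-0.1, 1.1], [0.5, -0.2], [0.4, -1.3]]
('scene',) [ 0.5795 -0.0336 -0.3924]
[[1.9, 0.8], [-0.5, 2.4], [0.1, 0.4], [-1.1, -0.6], [-0.9, -4.1], [-0.8, -2.7], [1.3, 0.9], [0.8, -0.8]]
[[ 0.5384 -0.1341  0.07  ]
 [ 0.5571 -0.0888  0.073 ]
 [ 0.6125  0.0452  0.055 ]]
```

```bash
cat > mv.py <<'E'
import numpy as np,sys
from scipy.spatial.transform import Rotation as R
from fit import *
from plant import ctrl
P=np.array([.5804,-.0324,-.3918])
def goal(y,z,x=0,flip=1,p=P):
    w=world(p,[(x,y,z)])[0]
    uy=np.array([-np.sin(p[2]),np.cos(p[2]),0])*flip
    Y=np.array([0,0,-1.]);Z=np.cross(uy,Y)
    return w,R.from_matrix(np.c_[uy,Y,Z])
def delta(g,s=None):
    s=s or ctrl.get_state();r=R.from_quat(s['tcp_rot'])
    d=r.inv().apply(g[0]-s['eef_pos'])*100
    return d.round(2),np.degrees((r.inv()*g[1]).as_rotvec()).round(2)
def unit(s,p=P):
    c,si=np.cos(p[2]),np.sin(p[2]);d=(s['eef_pos']-[p[0],p[1],0])*1000
    return np.array([c*d[0]+si*d[1],-si*d[0]+c*d[1],d[2]]).round(1)
E
python3 - <<'E'
from mv import *
s=ctrl.get_state();print(R.from_quat(s['tcp_rot']).as_matrix().round(3))
for f in(1,-1):
  print(delta(goal(-110,170,flip=f)))
E
```

```text
[[ 0.895 -0.001  0.446]
 [-0.446 -0.002  0.895]
 [-0.    -1.    -0.002]]
(array([ 54.17,   6.11, -55.38]), array([ 8.000e-02, -9.407e+01, -1.200e-01]))
(array([ 54.17,   6.11, -55.38]), array([1.200e-01, 8.593e+01, 8.000e-02]))
```

play_rows --steps '[{"claw":0,"tx":0.5,"tz":-0.55,"ay":0.9},{"claw":0,"tx":1.6,"tz":-1.65,"ay":2.6},{"claw":0,"tx":3.8,"tz":-3.9,"ay":6},{"claw":0,"tx":6,"tz":-6.1,"ay":9.5},{"claw":0,"tx":8.7,"tz":-8.9,"ay":13.8},{"claw":0,"tx":11.4,"tz":-11.6,"ay":18},{"claw":0,"tx":14.1,"tz":-14.4,"ay":22.3},{"claw":0,"tx":16.8,"tz":-17.2,"ay":26.6},{"claw":0,"tx":19.5,"tz":-19.9,"ay":30.9},{"claw":0,"tx":22.2,"tz":-22.7,"ay":35.2},{"claw":0,"tx":24.9,"tz":-25.5,"ay":39.5},{"claw":0,"tx":27,"tz":-27.7,"ay":43}]'

```text
invalid input at $.steps[0]: expected keys claw, tx, ty, tz, ax, ay, az
```

```bash
python3 - <<'E'
from mv import *
s=ctrl.get_state();print(s['qpos'].round(2),unit(s));print(delta(goal(-115,150,flip=-1)))
E
```

```text
[ 0.96  0.29  1.58  0.    1.28 -0.15] [-501.1  481.   230. ]
(array([ 54.21,   8.11, -55.88]), array([1.200e-01, 8.593e+01, 8.000e-02]))
```

play_rows --steps '[{"claw":0,"tx":0.5,"ty":0,"tz":-0.55,"ax":0,"ay":0.9,"az":0},{"claw":0,"tx":1.6,"ty":0,"tz":-1.65,"ax":0,"ay":2.6,"az":0},{"claw":0,"tx":3.8,"ty":0,"tz":-3.9,"ax":0,"ay":6,"az":0},{"claw":0,"tx":6,"ty":0,"tz":-6.1,"ax":0,"ay":9.5,"az":0},{"claw":0,"tx":8.7,"ty":0,"tz":-8.9,"ax":0,"ay":13.8,"az":0},{"claw":0,"tx":11.4,"ty":0,"tz":-11.6,"ax":0,"ay":18,"az":0},{"claw":0,"tx":14.1,"ty":0,"tz":-14.4,"ax":0,"ay":22.3,"az":0},{"claw":0,"tx":16.8,"ty":0,"tz":-17.2,"ax":0,"ay":26.6,"az":0},{"claw":0,"tx":19.5,"ty":0,"tz":-19.9,"ax":0,"ay":30.9,"az":0},{"claw":0,"tx":22.2,"ty":0,"tz":-22.7,"ax":0,"ay":35.2,"az":0},{"claw":0,"tx":24.9,"ty":0,"tz":-25.5,"ax":0,"ay":39.5,"az":0},{"claw":0,"tx":27,"ty":0,"tz":-27.7,"ax":0,"ay":43,"az":0}]'

```text
time: 1.1
eef_pos: [0.4192, 0.2328, 0.2311]
tcp_rot: [0.58, -0.404, 0.405, -0.58]
contact_force: [0.4, 0.2, -0.0]
opening: -0.002
```

```bash
python3 - <<'E'
from mv import *
s=ctrl.get_state();print(s['time'],s['qpos'].round(2),unit(s));print(delta(goal(-110,150,flip=-1)))
E
```

```text
1.1 [ 0.3  -0.16  2.04 -0.    1.25 -0.06] [-250.2  183.5  231.1]
(array([38.54,  8.14, -1.48]), array([-1.000e-02,  4.264e+01,  5.000e-02]))
```

play_rows --steps '[{"claw":0,"tx":2,"ty":0,"tz":0,"ax":0,"ay":2,"az":0},{"claw":0,"tx":5.5,"ty":0,"tz":-0.2,"ax":0,"ay":6,"az":0},{"claw":0,"tx":9.3,"ty":0,"tz":-0.4,"ax":0,"ay":10,"az":0},{"claw":0,"tx":13.1,"ty":0,"tz":-0.5,"ax":0,"ay":14.5,"az":0},{"claw":0,"tx":16.9,"ty":1,"tz":-0.6,"ax":0,"ay":19,"az":0},{"claw":0,"tx":20.7,"ty":2,"tz":-0.8,"ax":0,"ay":23.5,"az":0},{"claw":0,"tx":24.5,"ty":3.5,"tz":-0.9,"ax":0,"ay":28,"az":0},{"claw":0,"tx":28.2,"ty":5,"tz":-1.1,"ax":0,"ay":32,"az":0},{"claw":0,"tx":31.7,"ty":6.5,"tz":-1.2,"ax":0,"ay":36,"az":0},{"claw":0,"tx":35,"ty":7.5,"tz":-1.4,"ax":0,"ay":39.5,"az":0},{"claw":0,"tx":37.5,"ty":8.1,"tz":-1.5,"ax":0,"ay":42,"az":0},{"claw":0,"tx":38.5,"ty":8.1,"tz":-1.5,"ax":0,"ay":42.6,"az":0}]'

```text
time: 2.1
eef_pos: [0.539, -0.1333, 0.1483]
tcp_rot: [-0.394, 0.588, -0.587, 0.392]
contact_force: [-0.1, 0.2, -0.0]
opening: 0.003
```

```bash
python3 - <<'E'
from mv import *
s=ctrl.get_state();p,d=cams.read_camera("wrist");s2=ctrl.get_state()
np.savez("pics/w1.npz",p=p,d=d,e=s['eef_pos'],q=s['tcp_rot'])
print(s['time'],s['qpos'].round(2),unit(s),unit(s2));print(delta(goal(-110,150,flip=-1)))
r=R.from_quat(s['tcp_rot']).as_matrix();m=cams.camera_model("wrist");Tc=m['tool_from_camera']
Rw=r@Tc[:3,:3];tw=s['eef_pos']+r@Tc[:3,3]
U=[(57.5,-135,55),(-57.5,-135,55),(22,-126,70),(-22,-126,70),(22,-94,70),(-22,-94,70),(44,-61,86),(-44,-61,86),(47.5,-85,55),(-47.5,-85,55)]
im=p.copy()
uv=cv2.projectPoints(world(P,U),cv2.Rodrigues(Rw.T)[0],-Rw.T@tw,m['intrinsics'],m['distortion'])[0][:,0]
for (u,v) in uv: cv2.circle(im,(int(round(u)),int(round(v))),2,(0,255,0),1)
cv2.imwrite("pics/w1.png",cv2.resize(im,(800,600),interpolation=cv2.INTER_CUBIC))
E
```

```text
2.1 [-0.42  0.11  1.94 -0.    1.09 -0.03] [   0.3 -109.   148.3] [   1.1 -109.   149.4]
(array([ 0.1 , -0.06, -0.11]), array([0.06, 0.08, 0.05]))
```

View pics/w1.png

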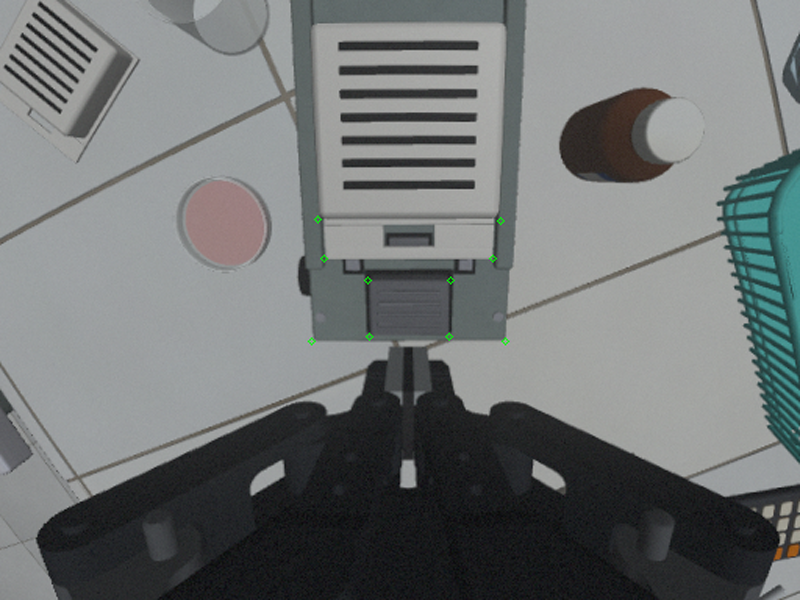

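play_rows --steps '[{"claw":0,"tx":0,"ty":1,"tz":0,"ax":0,"ay":0,"az":0},{"claw":0,"tx":0.05,"ty":3,"tz":-0.1,"ax":0,"ay":0,"az":0},{"claw":0,"tx":0.05,"ty":5,"tz":-0.1,"ax":0,"ay":0,"az":0},{"claw":0,"tx":0.05,"ty":6.5,"tz":-0.1,"ax":0,"ay":0,"az":0},{"claw":0,"tx":0.05,"ty":7.4,"tz":-0.1,"ax":0,"ay":0,"az":0},{"claw":0,"tx":0.05,"ty":7.6,"tz":-0.1,"ax":0,"ay":0,"az":0},{"claw":0,"tx":0.05,"ty":7.6,"tz":-0.1,"ax":0,"ay":0,"az":0}]'

```text
time: 2.73
eef_pos: [0.5384, -0.1292, 0.0739]
tcp_rot: [-0.395, 0.587, -0.586, 0.395]
contact_force: [0.4, -0.1, -0.3]
opening: -0.002
```

```bash
python3 - <<'E'
from mv import *
s=ctrl.get_state();print(s['time'],unit(s),s['contact_force'],delta(goal(-110,60.5,flip=-1)))
E
```

```text
2.7333 [  -1.9 -105.5   73.9] [ 0.4320417  -0.10457514 -0.33743329] (array([0.45, 1.34, 0.19]), array([ 0.06,  0.42, -0.01]))
```

play_rows --steps '[{"claw":0,"tx":0.3,"ty":0,"tz":0.1,"ax":0,"ay":0.4,"az":0},{"claw":0,"tx":0.4,"ty":0,"tz":0.2,"ax":0,"ay":0.4,"az":0},{"claw":0,"tx":0.4,"ty":0,"tz":0.2,"ax":0,"ay":0.4,"az":0}]'

```text
time: 2.98
eef_pos: [0.5401, -0.1355, 0.0757]
tcp_rot: [0.392, -0.587, 0.589, -0.393]
contact_force: [0.5, -0.8, -0.1]
opening: -0.0
```

```bash
python3 - <<'E'
from mv import *
s=ctrl.get_state();print(s['time'],unit(s),s['dq'].round(3),s['contact_force'],delta(goal(-110,60.5,flip=-1)))
E
```

```text
2.9833 [   2.2 -110.7   75.7] [0.001 0.    0.005 0.001 0.002 0.002] [ 0.51747046 -0.82058948 -0.0559071 ] (array([-0.07,  1.52, -0.22]), array([-0.16, -0.08,  0.01]))
```

play_rows --steps '[{"claw":0,"tx":0,"ty":0.3,"tz":-0.1,"ax":0,"ay":0,"az":0},{"claw":0,"tx":0,"ty":0.6,"tz":-0.1,"ax":0,"ay":0,"az":0},{"claw":0,"tx":0,"ty":0.8,"tz":-0.1,"ax":0,"ay":0,"az":0},{"claw":0,"tx":0,"ty":1,"tz":-0.1,"ax":0,"ay":0,"az":0},{"claw":0,"tx":0,"ty":1.2,"tz":-0.1,"ax":0,"ay":0,"az":0},{"claw":0,"tx":0,"ty":1.35,"tz":-0.1,"ax":0,"ay":0,"az":0},{"claw":0,"tx":0,"ty":1.4,"tz":-0.1,"ax":0,"ay":0,"az":0},{"claw":0,"tx":0,"ty":1.4,"tz":-0.1,"ax":0,"ay":0,"az":0}]'

```text
time: 3.65
eef_pos: [0.5388, -0.1349, 0.061]
tcp_rot: [0.393, -0.588, 0.588, -0.393]
contact_force: [-0.1, -1.1, 6.5]
opening: 0.003
```

```bash
python3 - <<'E'
from mv import *
s=ctrl.get_state();print(s['time'],unit(s),s['contact_force'])
p,d=cams.read_camera("wrist");cv2.imwrite("pics/w2.png",p)
for i in range(2):
  pp,_=cams.read_camera("scene");s=ctrl.get_state();print(s['time'],unit(s),s['contact_force'])
cv2.imwrite("pics/s2.png",cv2.resize(pp[165:310,225:375],None,fx=4,fy=4,interpolation=cv2.INTER_CUBIC))
E
```

```text
3.65 [   0.7 -110.6   61. ] [-0.12862819 -1.06733915  6.53615107]
3.75 [   0.7 -110.6   61. ] [-0.48088879 -0.35482003  6.53550161]
3.8 [   0.7 -110.6   61. ] [-0.19356822 -0.84308727  6.17630386]
```

View pics/w2.png

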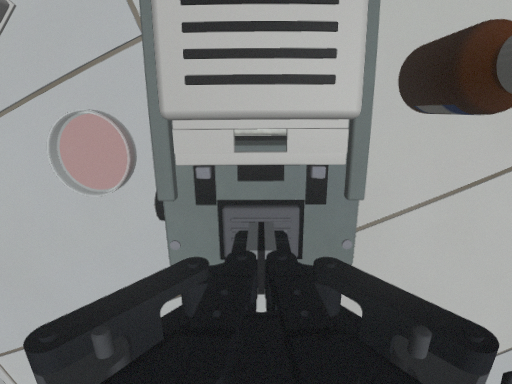

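View pics/s2.png

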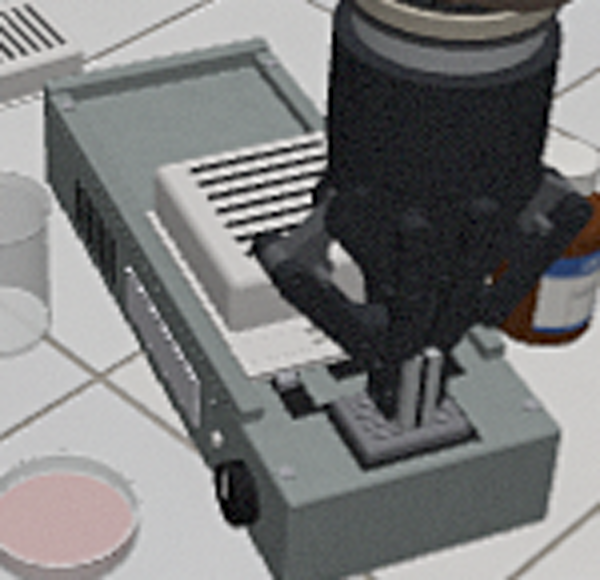

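The cover has sprung forward: in the wrist view the flange edge is at about row 165, with a bare gap before the pad. I'll press about 1 mm more to be sure the tab is fully in.

play_rows --steps '[{"claw":0,"tx":0,"ty":0.05,"tz":0,"ax":0,"ay":0,"az":0},{"claw":0,"tx":0,"ty":0.1,"tz":0,"ax":0,"ay":0,"az":0},{"claw":0,"tx":0,"ty":0.1,"tz":0,"ax":0,"ay":0,"az":0}]'

```text
time: 4.05
eef_pos: [0.5388, -0.1349, 0.0609]
tcp_rot: [0.393, -0.588, 0.588, -0.393]
contact_force: [-3.5, 0.1, 11.4]
opening: -0.001
```

play_rows --steps '[{"claw":0,"tx":0,"ty":-0.5,"tz":0,"ax":0,"ay":0,"az":0},{"claw":0,"tx":0,"ty":-1.5,"tz":0,"ax":0,"ay":0,"az":0},{"claw":0,"tx":0,"ty":-3,"tz":0,"ax":0,"ay":0,"az":0},{"claw":0,"tx":-0.5,"ty":-4,"tz":0,"ax":0,"ay":0,"az":0},{"claw":0,"tx":-2,"ty":-4,"tz":0.05,"ax":0,"ay":0,"az":0},{"claw":0,"tx":-3.5,"ty":-4,"tz":0.05,"ax":0,"ay":0,"az":0},{"claw":0,"tx":-4.4,"ty":-4,"tz":0.05,"ax":0,"ay":0,"az":0},{"claw":0,"tx":-4.6,"ty":-4,"tz":0.05,"ax":0,"ay":0,"az":0},{"claw":0,"tx":-4.6,"ty":-4,"tz":0.05,"ax":0,"ay":0,"az":0}]'

```text
time: 4.8
eef_pos: [0.556, -0.0913, 0.0988]
tcp_rot: [-0.393, 0.588, -0.587, 0.393]
contact_force: [-0.4, 0.4, 0.7]
opening: -0.004
```

```bash
python3 - <<'E'
from mv import *
s=ctrl.get_state();print(s['time'],unit(s),s['contact_force'],delta(goal(-63,67,flip=-1)))
p,d=cams.read_camera("wrist");cv2.imwrite("pics/w3.png",p)
pp,_=cams.read_camera("scene");cv2.imwrite("pics/s3.png",cv2.resize(pp[165:310,225:375],None,fx=4,fy=4,interpolation=cv2.INTER_CUBIC))
E
```

```text
4.8 [ -0.  -63.8  98.8] [-0.40395456  0.36923716  0.66152697] (array([-0.08,  3.18,  0.01]), array([0.07, 0.01, 0.01]))
```

View pics/s3.png

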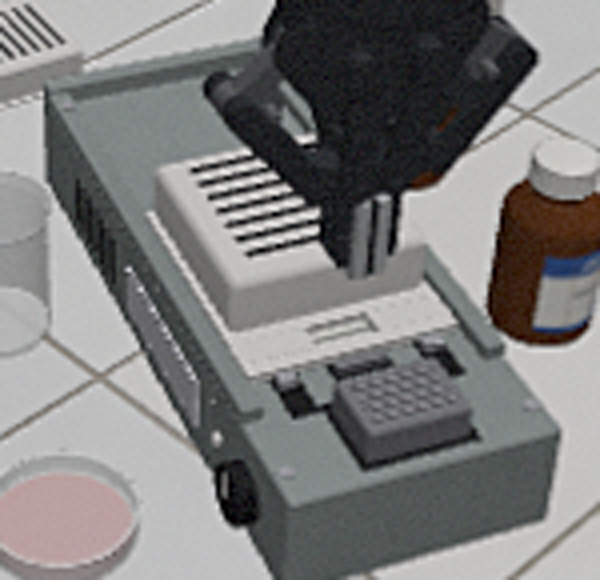

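View pics/w3.png

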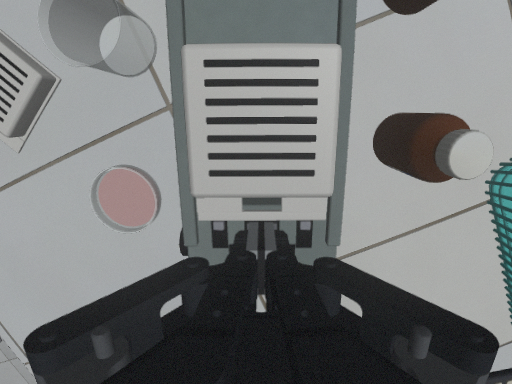

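play_rows --steps '[{"claw":0,"tx":0,"ty":1,"tz":0,"ax":0,"ay":0,"az":0},{"claw":0,"tx":0,"ty":2.2,"tz":0,"ax":0,"ay":0,"az":0},{"claw":0,"tx":0,"ty":2.9,"tz":0,"ax":0,"ay":0,"az":0},{"claw":0,"tx":0,"ty":3.1,"tz":0,"ax":0,"ay":0,"az":0},{"claw":0,"tx":0,"ty":3.1,"tz":0,"ax":0,"ay":0,"az":0}]'

```text
time: 5.32
eef_pos: [0.5551, -0.092, 0.0665]
tcp_rot: [-0.393, 0.589, -0.587, 0.392]
contact_force: [0.8, 0.4, 0.9]
opening: -0.0
```

```bash
python3 - <<'E'
from mv import *
s=ctrl.get_state();print(s['time'],unit(s),s['contact_force'],delta(goal(39,67,flip=-1)))
E
```

```text
5.3167 [ -0.6 -64.8  66.5] [0.77217883 0.37630087 0.90848901] (array([-10.38,  -0.06,   0.05]), array([ 0.2 , -0.09,  0.01]))
```

play_rows --steps '[{"claw":0,"tx":-0.3,"ty":0,"tz":0,"ax":0,"ay":0,"az":0},{"claw":0,"tx":-0.6,"ty":0,"tz":0,"ax":0,"ay":0,"az":0},{"claw":0,"tx":-0.9,"ty":0,"tz":0,"ax":0,"ay":0,"az":0},{"claw":0,"tx":-1.3,"ty":0,"tz":0,"ax":0,"ay":0,"az":0},{"claw":0,"tx":-1.8,"ty":0,"tz":0,"ax":0,"ay":0,"az":0},{"claw":0,"tx":-2.4,"ty":0,"tz":0,"ax":0,"ay":0,"az":0},{"claw":0,"tx":-3,"ty":0,"tz":0,"ax":0,"ay":0,"az":0},{"claw":0,"tx":-3.6,"ty":0,"tz":0,"ax":0,"ay":0,"az":0},{"claw":0,"tx":-4.2,"ty":0,"tz":0,"ax":0,"ay":0,"az":0},{"claw":0,"tx":-4.8,"ty":0,"tz":0,"ax":0,"ay":0,"az":0},{"claw":0,"tx":-5.2,"ty":0,"tz":0,"ax":0,"ay":0,"az":0},{"claw":0,"tx":-5.4,"ty":0,"tz":0,"ax":0,"ay":0,"az":0}]'

```text
time: 6.32
eef_pos: [0.5772, -0.0416, 0.0683]
tcp_rot: [-0.393, 0.588, -0.588, 0.393]
contact_force: [-0.4, -1.0, 0.9]
opening: -0.002
```

```bash
python3 - <<'E'
from mv import *
s=ctrl.get_state();print(s['time'],unit(s),s['contact_force'],delta(goal(39,67,flip=-1)))
p,d=cams.read_camera("wrist");cv2.imwrite("pics/w4.png",p)
pp,_=cams.read_camera("scene");cv2.imwrite("pics/s4.png",cv2.resize(pp[165:310,225:375],None,fx=4,fy=4,interpolation=cv2.INTER_CUBIC))
E
```

```text
6.3167 [ 0.5 -9.7 68.3] [-0.38275913 -0.96164228  0.86725515] (array([-4.87,  0.13, -0.06]), array([ 0.  , -0.03, -0.  ]))
```

View pics/s4.png

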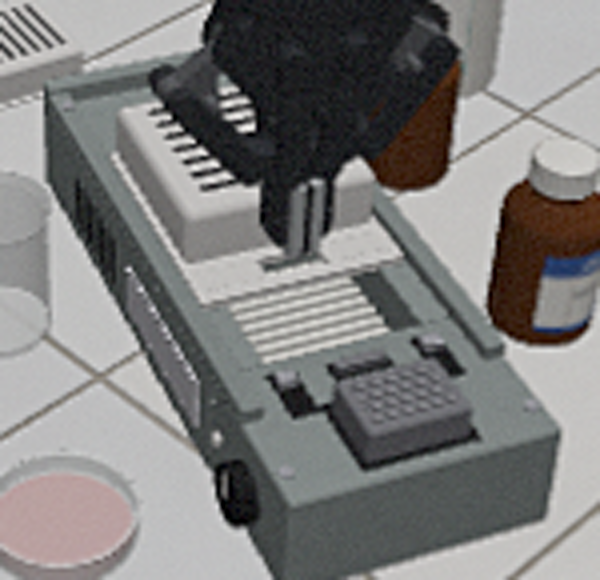

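View pics/w4.png

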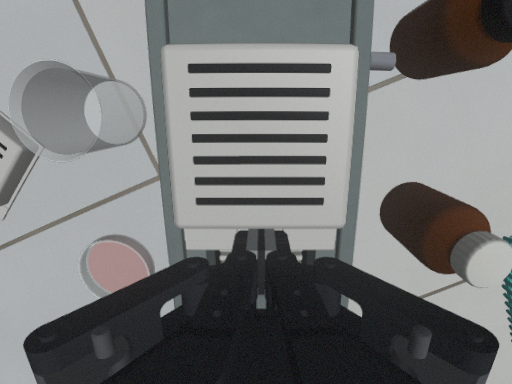

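play_rows --steps '[{"claw":0,"tx":-0.4,"ty":0,"tz":0,"ax":0,"ay":0,"az":0},{"claw":0,"tx":-1,"ty":0,"tz":0,"ax":0,"ay":0,"az":0},{"claw":0,"tx":-1.6,"ty":0,"tz":0,"ax":0,"ay":0,"az":0},{"claw":0,"tx":-2.2,"ty":0,"tz":0,"ax":0,"ay":0,"az":0},{"claw":0,"tx":-2.8,"ty":0,"tz":0,"ax":0,"ay":0,"az":0},{"claw":0,"tx":-3.4,"ty":0,"tz":0,"ax":0,"ay":0,"az":0},{"claw":0,"tx":-3.9,"ty":0,"tz":0,"ax":0,"ay":0,"az":0},{"claw":0,"tx":-4.2,"ty":0,"tz":0,"ax":0,"ay":0,"az":0},{"claw":0,"tx":-4.4,"ty":0,"tz":0,"ax":0,"ay":0,"az":0},{"claw":0,"tx":-4.55,"ty":0,"tz":0,"ax":0,"ay":0,"az":0},{"claw":0,"tx":-4.7,"ty":0,"tz":0,"ax":0,"ay":0,"az":0},{"claw":0,"tx":-4.7,"ty":0,"tz":0,"ax":0,"ay":0,"az":0}]'

```text
time: 7.42
eef_pos: [0.5951, 0.0013, 0.0684]
tcp_rot: [-0.393, 0.588, -0.588, 0.393]
contact_force: [-0.6, -1.0, 0.5]
opening: 0.001
```

```bash
python3 - <<'E'
from mv import *
s=ctrl.get_state();print(s['time'],unit(s),s['contact_force'],delta(goal(41,67,flip=-1)))
p,d=cams.read_camera("wrist");cv2.imwrite("pics/w5.png",p)
pp,_=cams.read_camera("scene");cv2.imwrite("pics/s5.png",cv2.resize(pp[165:310,225:375],None,fx=4,fy=4,interpolation=cv2.INTER_CUBIC))
E
```

```text
7.4167 [ 0.7 36.8 68.4] [-0.56090041 -0.99452468  0.51453891] (array([-0.42,  0.14, -0.07]), array([-0.01, -0.07, -0.01]))
```

View pics/s5.png

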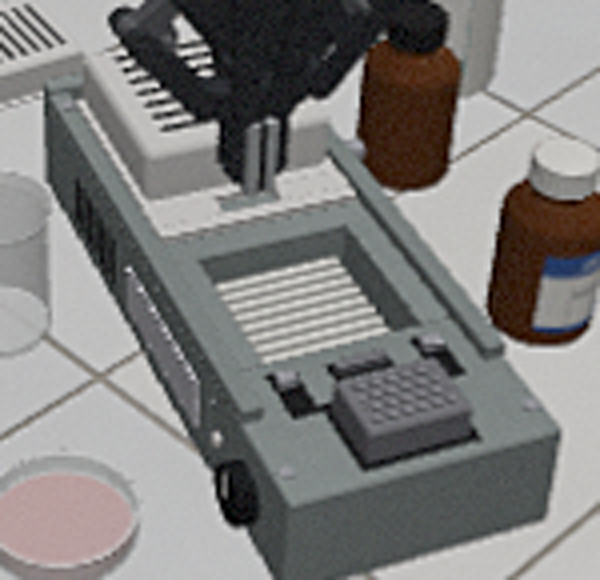

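View pics/w5.png

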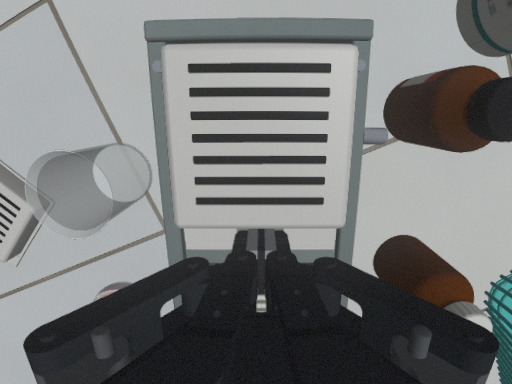

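play_rows --steps '[{"claw":0,"tx":-0.15,"ty":0,"tz":0,"ax":0,"ay":0,"az":0},{"claw":0,"tx":-0.3,"ty":0,"tz":0,"ax":0,"ay":0,"az":0},{"claw":0,"tx":-0.35,"ty":0,"tz":0,"ax":0,"ay":0,"az":0},{"claw":0,"tx":-0.35,"ty":0,"tz":0,"ax":0,"ay":0,"az":0}]'

```text
time: 7.85
eef_pos: [0.5964, 0.0044, 0.0684]
tcp_rot: [0.393, -0.588, 0.588, -0.393]
contact_force: [0.7, -0.1, 0.2]
opening: -0.0
```

play_rows --steps '[{"claw":0,"tx":0.4,"ty":0,"tz":0,"ax":0,"ay":0,"az":0},{"claw":0,"tx":1.2,"ty":0,"tz":0,"ax":0,"ay":0,"az":0},{"claw":0,"tx":1.6,"ty":-1,"tz":0,"ax":0,"ay":0,"az":0},{"claw":0,"tx":2,"ty":-3,"tz":0,"ax":0,"ay":0,"az":0},{"claw":0,"tx":3,"ty":-6,"tz":0,"ax":0,"ay":0,"az":0},{"claw":0,"tx":5,"ty":-9,"tz":0,"ax":0,"ay":0,"az":0},{"claw":0,"tx":7.5,"ty":-12,"tz":0,"ax":0,"ay":0,"az":0},{"claw":0,"tx":10,"ty":-14,"tz":0,"ax":0,"ay":0,"az":0},{"claw":0,"tx":12,"ty":-15,"tz":0,"ax":0,"ay":0,"az":0},{"claw":0,"tx":12.5,"ty":-15,"tz":0,"ax":0,"ay":0,"az":0},{"claw":0,"tx":12.5,"ty":-15,"tz":0,"ax":0,"ay":0,"az":0}]'

```text
time: 8.77
eef_pos: [0.5483, -0.1126, 0.2197]
tcp_rot: [0.391, -0.588, 0.589, -0.392]
contact_force: [-0.5, 0.4, 0.2]
opening: -0.003
```

```bash
python3 - <<'E'
from mv import *
s=ctrl.get_state()
p,d=cams.read_camera("wrist")
r=R.from_quat(s['tcp_rot']).as_matrix();m=cams.camera_model("wrist");Tc=m['tool_from_camera']
Rw=r@Tc[:3,:3];tw=s['eef_pos']+r@Tc[:3,3]
y=84
U=[(44,y-32,86),(-44,y-32,86),(46,y-56,60),(-46,y-56,60),(57.5,150,65),(-57.5,150,65),(35,-60,55),(-35,-60,55),(35,10,55),(-35,10,55)]
uv=cv2.projectPoints(world(P,U),cv2.Rodrigues(Rw.T)[0],-Rw.T@tw,m['intrinsics'],m['distortion'])[0][:,0]
im=p.copy()
for (u,v) in uv: cv2.circle(im,(int(round(u)),int(round(v))),2,(0,255,0),1)
cv2.imwrite("pics/w6.png",cv2.resize(im,(800,600),interpolation=cv2.INTER_CUBIC))
pp,_=cams.read_camera("scene");cv2.imwrite("pics/s6.png",cv2.resize(pp[110:310,180:400],None,fx=3,fy=3,interpolation=cv2.INTER_CUBIC))
a=cv2.imread("pics/scene0.png")[110:310,180:400];cv2.imwrite("pics/s0c.png",cv2.resize(a,None,fx=3,fy=3))
print(s['time'],unit(s),s['contact_force'])
E
```

```text
8.7667 [  1.  -86.4 219.7] [-0.5376297   0.37700564  0.24413873]
```

View pics/s6.png

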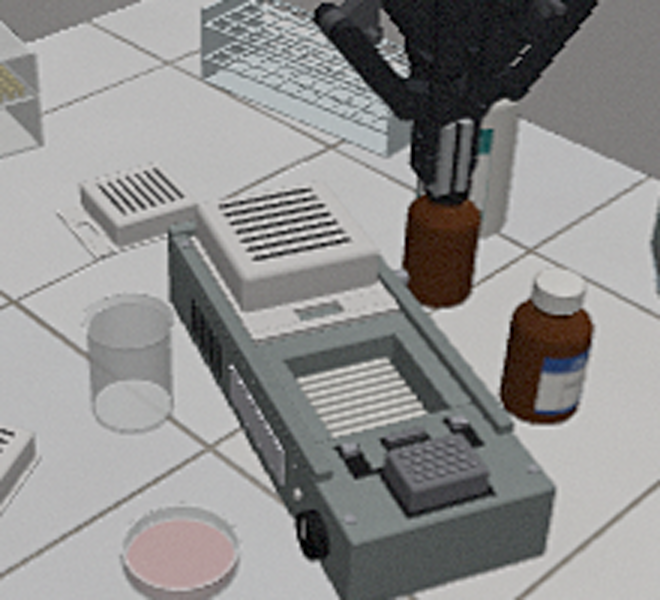

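View pics/w6.png

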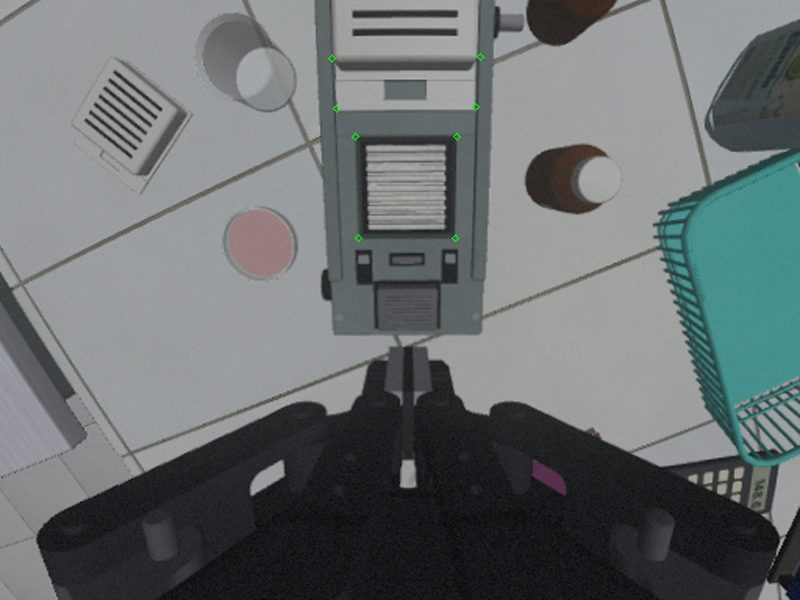

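View pics/s0c.png

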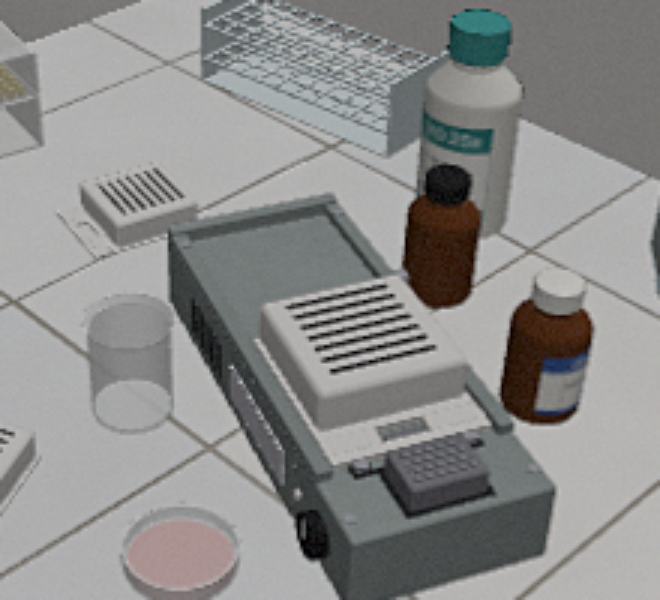

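The flange edge (wrist image, row 107) sits on the y=84 overlay. The well is completely open, the tab is out, and the bottles, dish and beaker are unmoved against the first picture.

```bash
python3 -c "
from plant import ctrl
print(ctrl.sign_off())"
```

```text
the job is handed in; nothing more can be done
None
```

The filter is open, and I handed the job in at about 9 s of the 35 s allowed; no verdict came back.

- **Tab:** I pressed it straight down with closed fingertips until it bottomed at z ≈ 61 mm. The force rose to about 11 N with no further travel. The cover sprang free, and the tab came back out when I lifted off.
- **Cover:** I pushed it along the guides by its upright face to the end stop. The readings at the end of each push stage were about 1 N or less.
- **Last checks:**
  - The final pictures show the well completely open and the cover flat on the deck between the curbs.
  - The cover's origin is at unit y of about +83 to +84 mm, roughly 1 mm from the stop at most.
  - The bottles, dish and beaker look unmoved against the first picture, and the arm was clear at about z = 0.22 m.
- **Disagreements:**
  - The measured tool position jumped by a few millimetres between readings before the press, so I judged the press by force and pictures.
  - The force reading showed no clear rise at the end stop, so contact there rests on the picture overlay, not on force.

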